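# Open the locker hatch with the T-key

## Robot

A 7-joint arm with a two-finger parallel gripper is mounted at the origin on the work surface. World frame = base frame: x ahead of the robot, y to its left, z up, the work surface at z = 0. Lengths are in m, angles in rad, forces in N, time in s.
With the tool pointing down it reaches from about 0.35 to 0.9 m from the base axis. Payload 7.2 kg.
Tool frame: the origin (TCP) lies midway between the tips of the shut fingers; the grasp point (between the pads) lies 19 mm behind it; z points along the fingers, y is the line along which they close (so a half turn about z gives the same grasp; the last joint's range is limited). The gripper opens to 88 mm and grips with 3 to 60 N. Pads are 20 mm wide; open, the fingers measure 115 mm over their backs; the gripper's body (75 mm by 178 mm) begins 61 mm behind the grasp point.
Start: joints at [-1.201, 0.411, -0.013, 1.596, 0.006, 1.134, -0.082], TCP at [0.265, 0.566, 0.223] pointing down, gripper open.
Joint ranges: [-2.95, 2.95], [-0.29, 1.99], [-1.47, 1.44], [0.14, 2.54], [-1.03, 4.17], [0.13, 1.85], [-2.86, 2.86]. Speed limits (rad/s): [2.39, 2.39, 3.01, 3.01, 3.14, 3.14, 3.14].

## Interface

Orientations are given as a rotation vector (axis times angle).
In Python, from cell import robot gives the robot as it stands. The module is installed in compiled form; this text tells all that it offers.
- The arm moves only by the tool jog_arm, never from a script. Its argument "series" is a list that holds one entry, the list of rows, each a list of 7 numbers: the closure, from -1 (fully open) to 1 (shut), then the shift along the tool's x, y, z in cm, then the turn, a rotation vector about the tool's x, y, z in rad. A call has 1 to 10 rows; each row shifts and turns the commanded pose from where the row before left it, along the tool's axes as they then stand; what a row does not reach is not made up. A row lasts 1/8 s, in which the tool goes at most 62.5 mm and 10.7 degrees, less where a joint would pass 70% of its speed; a pose out of reach is approached as far as the arm can. A call with a gripper value outside its range is refused whole. The fingers move at their own pace and stop on an object; "squeeze" is the grip in N (left out, the last holds). Time passes only in rows, so rows that do not move let the fingers close. It gives the time, the measured TCP pose, the force, the opening and the grip force at its end, in the units of the state.
- robot.get_obs(): the state, without advancing time (a new reading comes with each control period).
- robot.camera(name): name is "side" or "top"; returns a dict with "img" (480x640x3 uint8, red, green, blue), "K" (3x3 intrinsics, pixels), "distortion" ([k1, k2, p1, p2, k3] as OpenCV has them; the pictures are not rectified), "rvec" (rotation vector, rad) and "tvec" (3), from world to camera coordinates, as OpenCV has them. Camera axes: x right, y down, z forward; pixel columns grow to the right and rows downward; lengths in m; the calibration is good to about 2 mm. A picture is of the moment at which its call begins. There is no depth.
- robot.sign_off(): hands the job in; it is judged then, once.
The state is a dict: "clock": time; "joints": joint angles; "qd": joint speeds; "effort": joint torques, N m; "position": TCP position; "orientation": TCP orientation; "wrist_force": force on the tool from outside, world axes, zero at the start; "ft_torque": the same for the moment, N m; "gripper_width": finger opening in m; "grasp_force": force on a finger pad.
Only numpy, scipy, OpenCV 4.12 (cv2) and the standard library are available. Lean on these libraries where they do the work, as an engineer would, in place of code of your own. Each camera call takes 0.05 s, during which the arm holds its last target. There are 200 camera calls.

## Task

Take the orange-handled T-key from its stand, pass its foot down through the slot in the shut locker hatch and turn it clockwise a quarter turn to its stop so that it locks. Then lift the hatch by the key past its balance point so that the springs hold it fully open, and let go, leaving the key locked in the hatch. Do not disturb the other things on the bench.

Things in the scene. Friction and masses are not known exactly. Their poses are not given: they have to be found in the camera images.
- key_mid (a point): T-shaped lifting key, about 90 g, upright, 112 mm high, standing in a yellow stand on its collar with the foot hanging inside. This point: half-way up its axis, 56 mm above its underside. z is up along the round shaft (13 mm thick), y runs along both the foot and the handle bar, which are parallel.
- key_handle (a point): centre of the key's orange handle bar, 16 (x) x 70 (y) x 22 mm high, 45 mm above key_mid; the shaft below it is bare for 60 mm. Axes as key_mid.
- key_collar (a point): centre of the underside of the key's round collar, 36 mm across and 6 mm thick; 24 mm above the key's underside, 77 mm below the handle's centre. Axes as key_mid.
- key_foot (a point): centre of the key's steel foot bar, 14 (x) x 60 (y) x 12 mm high, 50 mm below key_mid; 12 mm of bare shaft lie between its top and the collar. Axes as key_mid.
- stand: fixed yellow key stand, block 100 x 100 x 50 mm with a slot in its top; origin at the centre of its underside. The key must be lifted 40 mm or more straight up to clear it.
- locker: fixed low black stowage locker with a grey rim, 300 (x) x 280 (y) x 120 mm high; origin at the centre of its underside; hollow, with low stowed gear, clear for 45 mm below the hatch. The hatch is flush with its top. Its -x side, nearest the robot, is the hinge side.
- port (a point): nominal middle of the aluminium lock plate's top face, 8 mm above the hatch's top; moves with the hatch. x points away from the hinge, y along the hinge, z out of the hatch. Plate 120 (x) x 108 (y) x 8 mm, with a through slot 18 (x) x 64 (y) mm in its middle for the key's foot. Home, the key's collar rests on the plate; with the foot resting on the plate the key is 24 mm higher.
- port_under (a point): nominal middle of the plate's underside. The plate floats: it and its slot sit anywhere up to 9 mm either way along x from the nominal point (never along y), held by 5 N of friction. Where is not measured: find it by sight or touch. With the key home the foot's top is 4 mm below the underside and turns only clockwise (from above), 90 degrees, to rigid stops there.
- hatch_pivot (a point): middle of the hatch's hinge line, which runs along the y axis of this point, level with the hatch's top face; 165 mm from the port along x and 8 mm lower. Axes as port.
- hatch (a joint): opening angle of the spring-assisted hatch, rad: 0 shut, 1.0 fully open at its stop. The edge far from the robot rises and tips back towards the robot; a key in it leans its handle towards the robot. With the key in, weight shuts it below about 0.5; beyond, springs carry it slowly on to 1.0 and hold it. Lifting at the port takes about 6 N at first, more if fast (heavily damped).
- tub: bystander: clear jar with white cap, 90 mm wide, 80 high; leave alone; origin at its underside
- hardener: bystander: white bottle with red cap, 60 mm wide, 150 high; leave alone; origin at its underside
- tape: bystander: roll of blue tape, 100 mm wide, 24 high, lying flat; leave alone; origin at its underside
- roller: bystander: small white lamination roller with blue handle, lying, about 200 mm long; leave alone; origin at its underside
- spreader: bystander: white plastic spreader card 90 x 70 x 6 mm, lying; leave alone; origin at its underside
- driver: bystander: red-handled screwdriver 200 mm long, lying; leave alone; origin at its underside
- coupons: bystander: black cured laminate plate 120 x 80 x 14 mm, lying; leave alone; origin at its underside
Things that resemble listed ones, but are neither listed nor needed, are in the scene too. Of the things that look like the part that bears key_mid, the middle-sized one is meant.

How it is judged:
On the way, in this order (a step that is already met when the one before it is completed fails the run):
1. the key's foot is down through the slot of the shut hatch, not yet turned (z of key_foot in the frame of port between -0.035 and -0.011 m and x of key_foot in the frame of port between -0.02 and 0.02 m and y of key_foot in the frame of port between -0.012 and 0.012 m and angle between the y axis of key_foot and the y axis of port, either way round below 0.4 rad and value of joint hatch below 0.06 rad), for 0.1 s.
2. the foot is turned a quarter turn under the plate, hatch still shut (z of key_foot in the frame of port between -0.035 and -0.011 m and x of key_foot in the frame of port between -0.02 and 0.02 m and y of key_foot in the frame of port between -0.012 and 0.012 m and angle between the y axis of key_foot and the y axis of port, either way round above 1.25 rad and value of joint hatch below 0.06 rad), for 0.1 s.
3. the hatch is raised past its balance point with the key locked in it (z of key_foot in the frame of port between -0.035 and -0.011 m and x of key_foot in the frame of port between -0.02 and 0.02 m and y of key_foot in the frame of port between -0.012 and 0.012 m and angle between the y axis of key_foot and the y axis of port, either way round above 1.15 rad and value of joint hatch above 0.5 rad), for 0.1 s.
At the end, for the whole second after the job is handed in: The hatch stands open beyond 0.93 rad and at rest; the key's foot is still under the lock plate (its centre 11 to 35 mm below the plate's top, within 20 mm of the port along x and 12 mm along y) and lies across the slot (more than 66 degrees, 1.15 rad, from the slot's length) (z of key_foot in the frame of port between -0.035 and -0.011 m and x of key_foot in the frame of port between -0.02 and 0.02 m and y of key_foot in the frame of port between -0.012 and 0.012 m and angle between the y axis of key_foot and the y axis of port, either way round above 1.15 rad and value of joint hatch above 0.93 rad and velocity of joint hatch between -0.05 and 0.05 rad/s); the robot touches nothing.
It fails at once if a bystander is moved by more than 30 mm (distance of any of tub, hardener, tape, roller, spreader, driver, coupons from where it was at the start of the episode above 0.03 m).
It also fails if it takes over 64 s, if anything falls off the work surface, if the arm or the gripper's body presses on something with over 40 N, if the wrist force passes 120 N, or if a joint passes its speed limit or range.

## Working session

There is one attempt and no reset: what is moved stays moved. The work goes in short steps, Python scripts to look and compute and a tool call to move; the robot and the scene stay as the last step left them, time stands still between calls to the robot, and variables do not carry over. Pictures are saved under pics/ and viewed, at most 11 in all, crops included, and the job is handed in when it is done.

Besides the shell and the picture viewer there is one more tool, called after ">>>" as name([rows], argument=value, ...), one row to a line, values as JSON. jog_arm: Moves the arm, as the interface text tells. Its arguments: {"type":"object","properties":{"series":{"type":"array"},"squeeze":{"type":"number"}},"required":["series"]}

```bash
mkdir -p pics; cat > h.py <<'E'
import numpy as np,cv2
from cell import robot
from scipy.spatial.transform import Rotation as R
def cam(n):
    c=robot.camera(n); return c
def save(c,f,crop=None,s=1):
    im=c["img"][:,:,::-1]
    if crop: im=im[crop[1]:crop[3],crop[0]:crop[2]]
    cv2.imwrite("pics/"+f,cv2.resize(im,None,fx=s,fy=s,interpolation=cv2.INTER_CUBIC))
def ray(c,uv):
    p=cv2.undistortPoints(np.array([[uv]],float),np.array(c["K"]),np.array(c["distortion"]))[0,0]
    M=cv2.Rodrigues(np.array(c["rvec"]))[0]
    return -M.T@np.array(c["tvec"]).ravel(), M.T@np.array([p[0],p[1],1])
def atz(c,uv,z):
    o,d=ray(c,uv); return o+d*(z-o[2])/d[2]
def proj(c,P):
    return cv2.projectPoints(np.array(P,float).reshape(-1,3),np.array(c["rvec"]),np.array(c["tvec"]),np.array(c["K"]),np.array(c["distortion"]))[0][:,0]
E
python3 - <<'E'
from h import *
for n in("side","top"):
    c=cam(n); save(c,n+"0.png"); print(n,ray(c,(320,240)))
print(robot.get_obs())
E
```

```text
side (array([ 0.07400963, -0.90371256,  0.73363546]), array([ 0.35118557,  0.77039146, -0.5323226 ]))
top (array([0.36666639, 0.00154516, 1.22222592]), array([ 0.11814983, -0.01220285, -0.99298309]))
{'clock': 0.1, 'joints': array([-1.20121649,  0.41185996, -0.01275062,  1.5969138 ,  0.00561007,
        1.13433323, -0.08222445]), 'qd': array([ 1.12436836e-03,  1.38818595e-05, -5.20866978e-04, -2.47046156e-03,
        3.43704191e-04, -7.80017283e-06, -5.74665817e-04]), 'effort': array([ 3.51449118e-03, -5.89097786e+01,  6.44192286e-01, -2.91711724e+01,
       -5.37685119e-02,  1.45387097e-02,  6.20424066e-05]), 'position': array([0.26478251, 0.56564532, 0.22188709]), 'orientation': array([-6.82075753e-01, -3.06642464e+00,  2.29543285e-03]), 'wrist_force': array([ 0.4676854 , -0.86965556, -0.57015446]), 'ft_torque': array([-0.06615892, -0.02793025, -0.01534305]), 'grasp_force': 0.0, 'gripper_width': 0.08792347865753528}
```

View pics/side0.png

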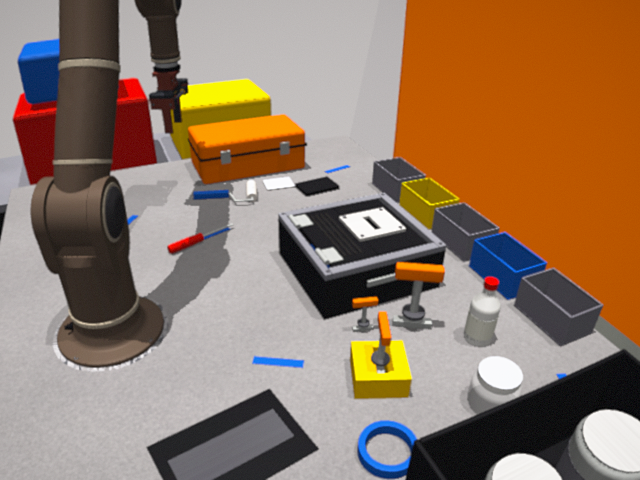

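View pics/top0.png

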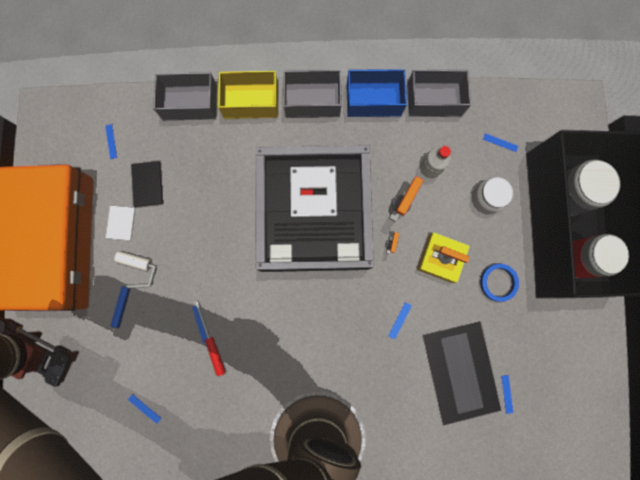

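Three T-keys are visible. The large one is at side (418,290) / top (407,198), the small one at side (364,312) / top (392,242), and the middle-sized one in the yellow stand at side (383,338) / top (450,256). I choose the one in the stand. The plate slot is at top (313,191). Next is one close crop to check this.

```bash
python3 - <<'E'
from h import *
c=cam("top"); s=cam("side")
up=lambda im,b,f:cv2.resize(im[b[1]:b[3],b[0]:b[2],::-1],None,fx=f,fy=f,interpolation=cv2.INTER_CUBIC)
a=up(c["img"],(410,225,480,290),5.5); b=up(c["img"],(280,155,350,225),5.5); d=up(s["img"],(340,300,420,400),5)
W=np.zeros((600,790,3),np.uint8)
W[:min(a.shape[0],300),:385]=a[:300]; W[:b.shape[0],390:390+b.shape[1]]=b
W=W[:400]
cv2.imwrite("pics/crop1.png",W)
im=c["img"].astype(int)
def cent(m):
    ys,xs=np.nonzero(m); return xs.mean(),ys.mean(),len(xs)
r,g,bb=im[...,0],im[...,1],im[...,2]
m=np.zeros((480,640),bool)
m[230:285,415:475]=True
o=m&(r>150)&(g<0.65*r)&(bb<0.4*r)
y=m&(r>150)&(g>0.75*r)&(bb<.4*r)
for n,k in(("or",o),("yel",y|o)):
    pts=np.argwhere(k)[:,::-1].astype(np.float32); rect=cv2.minAreaRect(pts); print(n,cent(k),rect,cv2.boxPoints(rect).tolist())
k=np.zeros_like(m);k[160:222,285:342]=True;k&=(r>170)&(bb>170)
rect=cv2.minAreaRect(np.argwhere(k)[:,::-1].astype(np.float32));print("plate",rect)
E
```

```text
or (np.float64(454.5379746835443), np.float64(254.1012658227848), 158) ((454.46319580078125, 254.0942840576172), (28.382659912109375, 5.587456226348877), 21.370620727539062) [[440.2295837402344, 251.5246124267578], [442.2656555175781, 246.3213348388672], [468.6968078613281, 256.6639404296875], [466.6607360839844, 261.86724853515625]]
yel (np.float64(444.63563402889247), np.float64(257.2752808988764), 1246) ((445.77392578125, 257.6027526855469), (42.13481903076172, 38.2724609375), 20.556041717529297) [[419.3287048339844, 268.1233215332031], [432.7670593261719, 232.2876739501953], [472.2191467285156, 247.08218383789062], [458.7807922363281, 282.9178466796875]]
plate ((312.9999694824219, 190.99998474121094), (43.99999237060547, 47.99999237060547), 0.0)
```

View pics/crop1.png

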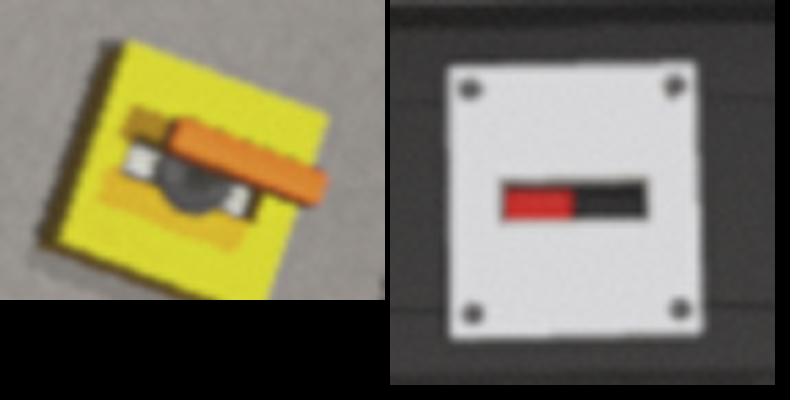

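The crop confirms the choice. The middle key stands in the yellow stand, its bar about 21° off image x. The slot spans top pixels (300..327, 188..195), along image x.

```bash
python3 - <<'E'
from h import *
c=cam("top"); s=cam("side")
P=lambda n,u,z:print(n,np.round(atz(c,u,z),4))
P("handle",(454.46,254.09),.138)
e1=atz(c,(441.25,248.92),.138);e2=atz(c,(467.68,259.27),.138);print("len",np.linalg.norm(e1-e2),"ang",np.degrees(np.arctan2(*(e2-e1)[1::-1])))
P("stand",(445.3,257.6),.05)
P("plate",(313.5,191.5),.128)
P("slot",(313.45,191.4),.128)
for u in((257,147),(370,147),(256,270),(372,269)):P("lock",u,.12)
# slot refine
im=c["img"].astype(int);v=im[160:222,285:342,1]
k=np.where(v>150)
print(k[0].min()+160,k[0].max()+160,k[1].min()+285,k[1].max()+285)
d=v<150
rows=[(r+160,v[r,18:38].mean().round()) for r in range(20,45)];print(rows)
print([(q+285,v[28:34,q].mean().round()) for q in range(10,48)])
print("colL",v[:,8:12].mean(1).round(),"colrow",v[8:15].mean(0).round())
# side orange mid
im=s["img"].astype(int);r,g,b=im[...,0],im[...,1],im[...,2]
m=np.zeros(r.shape,bool);m[308:350,370:400]=1;m&=(r>120)&(g<.65*r)&(b<.4*r)
a=np.argwhere(m)[:,::-1];print("side or",a.mean(0),a.min(0),a.max(0))
h=atz(c,(454.46,254.09),.138);h[2]-=.011;print("proj side",proj(s,h),proj(s,h+[0,0,.0112]))
E
```

```text
handle [ 0.4572 -0.3289  0.138 ]
len 0.06752499031854994 ang -112.31133678371137
stand [ 0.456  -0.3315  0.05  ]
plate [0.6142 0.0017 0.128 ]
slot [0.6145 0.0018 0.128 ]
lock [0.7299 0.1385 0.12  ]
lock [ 0.7257 -0.1387  0.12  ]
lock [0.4286 0.141  0.12  ]
lock [ 0.4265 -0.1343  0.12  ]
166 215 291 336
[(180, np.float64(215.0)), (181, np.float64(214.0)), (182, np.float64(215.0)), (183, np.float64(215.0)), (184, np.float64(215.0)), (185, np.float64(215.0)), (186, np.float64(204.0)), (187, np.float64(162.0)), (188, np.float64(97.0)), (189, np.float64(50.0)), (190, np.float64(44.0)), (191, np.float64(49.0)), (192, np.float64(50.0)), (193, np.float64(52.0)), (194, np.float64(99.0)), (195, np.float64(174.0)), (196, np.float64(208.0)), (197, np.float64(215.0)), (198, np.float64(215.0)), (199, np.float64(215.0)), (200, np.float64(214.0)), (201, np.float64(215.0)), (202, np.float64(215.0)), (203, np.float64(214.0)), (204, np.float64(214.0))]
[(295, np.float64(215.0)), (296, np.float64(215.0)), (297, np.float64(216.0)), (298, np.float64(212.0)), (299, np.float64(186.0)), (300, np.float64(126.
[... 856 characters left out ...]
. 200. 170. 126. 114. 144. 191.
 213. 215. 216. 216. 215. 215. 215. 214. 216. 216. 215. 214. 215. 215.
 215. 215. 215. 216. 215. 214. 215. 215. 215. 215. 214. 215. 215. 215.
 215. 215. 215. 215. 214. 216. 215. 203. 162. 123. 117. 150. 200. 204.
 146.  82.  62.  61.  62.  61.] colrow [ 56.  55.  56.  55.  71. 129. 183. 185. 162. 151. 162. 187. 207. 214.
 214. 214. 214. 215. 214. 215. 214. 215. 214. 214. 215. 214. 213. 215.
 214. 215. 215. 215. 214. 214. 215. 214. 215. 215. 215. 214. 215. 214.
 215. 213. 200. 168. 149. 158. 183. 196. 149.  88.  59.  57.  58.  59.
  58.]
side or [383.95846645 328.15015974] [378 312] [390 345]
proj side [[380.73436405 326.87095158]] [[381.28459457 322.06339379]]
```

```bash
cat > fit.py <<'E'
from h import *
from scipy.optimize import minimize
def orange(im):
    h=cv2.cvtColor(im,cv2.COLOR_RGB2HSV); return (h[...,0]<=17)&(h[...,1]>140)&(h[...,2]>60)
def box(p,z,tilt=None):
    x,y,a=p; k=np.array([[i*.008,j*.035,l*.011] for i in(-1,1) for j in(-1,1) for l in(-1,1)])
    return k@R.from_euler("z",a).as_matrix().T+[x,y,z]
def sil(c,P,win,S=4):
    x0,y0,x1,y1=win; q=(proj(c,P)-[x0,y0]+.5)*S
    m=np.zeros(((y1-y0)*S,(x1-x0)*S),np.uint8); cv2.fillConvexPoly(m,cv2.convexHull(np.round(q*16).astype(np.int32)),255,shift=4)
    return cv2.resize(m,(x1-x0,y1-y0),interpolation=cv2.INTER_AREA)/255.
def fit(cs,p0,z):  # cs: list of (cam,window)
    ms=[orange(c["img"])[w[1]:w[3],w[0]:w[2]].astype(float) for c,w in cs]
    f=lambda p:sum(np.abs(m-sil(c,box(p,z),w)).sum() for m,(c,w) in zip(ms,cs))
    b=None
    for d in(.006,-.006):
        r=minimize(f,p0,method="Nelder-Mead",options=dict(initial_simplex=np.array(p0)+np.array([[0,0,0],[d,0,0],[0,d,0],[0,0,d*15]]),xatol=1e-5,fatol=.01))
        if b is None or r.fun<b.fun:b=r
    return b.x,b.fun,[m.sum() for m in ms]
def plate(c):
    v=c["img"][...,1].astype(np.uint8); win=v[155:225,280:350]
    S=8;u=cv2.resize(win,None,fx=S,fy=S,interpolation=cv2.INTER_CUBIC)
    cn,hi=cv2.findContours((u>135).astype(np.uint8),cv2.RETR_CCOMP,cv2.CHAIN_APPROX_NONE)
    out=[]
    for k in cn:
        if 3000<cv2.contourArea(k):
            px=(k[:,0]+.5)/S-.5+[280,155]
            w=np.array([atz(c,q,.128)[:2] for q in px],np.float32); out.append(cv2.minAreaRect(w))
    return out
E
python3 - <<'E'
from fit import *
c=cam("top"); s=cam("side")
T=(c,(432,236,478,272)); Sd=(s,(372,306,398,350))
for n,cs in(("top",[T]),("side",[Sd]),("both",[T,Sd])):
    x,f,m=fit(cs,[.457,-.329,-.39],.127); print(n,np.round(x,4),f,m)
for r in plate(c): print(np.round(r[0],4),np.round(r[1],4),r[2])
E
```

```text
top [ 0.4581 -0.3303 -0.3468] 60.56078431372549 [np.float64(203.0)]
side [ 0.4617 -0.3311 -0.4408] 224.72549019607843 [np.float64(175.0)]
both [ 0.4605 -0.331  -0.4104] 313.9882352941176 [np.float64(203.0), np.float64(175.0)]
[0.616  0.0028] [0.1219 0.1098] 0.12810328602790833
[0.6158 0.0027] [0.0642 0.0182] 89.80101013183594
```

```bash
cat >> h.py <<'E'
from scipy.spatial.transform import Slerp
def down(a): # tool pointing down with tool y at yaw a
    z=np.array([0,0,-1.]);y=np.array([np.cos(a),np.sin(a),0]);return R.from_matrix(np.c_[np.cross(y,z),y,z])
def plan(way,g,start=None):  # way: list of (pos, R, n)
    o=robot.get_obs(); p,q=(o["position"],R.from_rotvec(o["orientation"])) if start is None else start
    for P,Q,n in way:
        P=np.array(P,float);sl=Slerp([0,1],R.concatenate([q,Q])); rows=[]
        for i in range(n):
            a,b=sl(i/n),sl((i+1)/n)
            rows.append([g]+(100*a.inv().apply((P-p)/n)).round(2).tolist()+(a.inv()*b).as_rotvec().round(3).tolist())
        print(rows);p,q=P,Q
E
python3 - <<'E'
from h import *
a=np.radians(-21.5)
plan([((.40,0,.26),down(np.radians(18)),10),((.459,-.3305,.20),down(a),8),((.459,-.3305,.108),down(a),4)],-1)
E
```

```text
[[-1, -3.62, -4.55, -0.37, -0.0, 0.0, 0.082], [-1, -3.98, -4.24, -0.37, -0.0, 0.0, 0.082], [-1, -4.32, -3.9, -0.37, -0.0, 0.0, 0.082], [-1, -4.62, -3.54, -0.37, -0.0, 0.0, 0.082], [-1, -4.89, -3.15, -0.37, -0.0, 0.0, 0.082], [-1, -5.14, -2.74, -0.37, -0.0, 0.0, 0.082], [-1, -5.34, -2.31, -0.37, -0.0, 0.0, 0.082], [-1, -5.51, -1.86, -0.37, -0.0, 0.0, 0.082], [-1, -5.65, -1.4, -0.37, -0.0, 0.0, 0.082], [-1, -5.74, -0.94, -0.37, -0.0, 0.0, 0.082]]
[[-1, -4.16, -0.58, 0.75, 0.0, 0.0, 0.086], [-1, -4.19, -0.22, 0.75, 0.0, 0.0, 0.086], [-1, -4.19, 0.15, 0.75, 0.0, 0.0, 0.086], [-1, -4.17, 0.51, 0.75, 0.0, 0.0, 0.086], [-1, -4.11, 0.86, 0.75, 0.0, 0.0, 0.086], [-1, -4.02, 1.21, 0.75, 0.0, 0.0, 0.086], [-1, -3.9, 1.55, 0.75, 0.0, 0.0, 0.086], [-1, -3.75, 1.88, 0.75, 0.0, 0.0, 0.086]]
[[-1, 0.0, 0.0, 2.3, 0.0, 0.0, 0.0], [-1, 0.0, 0.0, 2.3, 0.0, 0.0, 0.0], [-1, 0.0, 0.0, 2.3, 0.0, 0.0, 0.0], [-1, 0.0, 0.0, 2.3, 0.0, 0.0, 0.0]]
```

>>> jog_arm([
  [[-1,-3.6,-4.55,-0.4,0,0,0.082],[-1,-4.0,-4.25,-0.4,0,0,0.082],[-1,-4.3,-3.9,-0.4,0,0,0.082],[-1,-4.6,-3.55,-0.4,0,0,0.082],[-1,-4.9,-3.15,-0.4,0,0,0.082],[-1,-5.15,-2.75,-0.4,0,0,0.082],[-1,-5.35,-2.3,-0.4,0,0,0.082],[-1,-5.5,-1.85,-0.4,0,0,0.082],[-1,-5.65,-1.4,-0.4,0,0,0.082],[-1,-5.75,-0.95,-0.4,0,0,0.082]],
], squeeze=30)

```text
clock: 1.65
position: [0.3996, -0.002, 0.2632]
orientation: [1.851, 2.538, 0.002]
wrist_force: [0.9, -0.8, 0.6]
gripper_width: 0.0877
grasp_force: 0.0
```

>>> jog_arm([
  [[-1,-4.15,-0.6,0.75,0,0,0.086],[-1,-4.2,-0.2,0.75,0,0,0.086],[-1,-4.2,0.15,0.75,0,0,0.086],[-1,-4.2,0.5,0.75,0,0,0.086],[-1,-4.1,0.85,0.75,0,0,0.086],[-1,-4.0,1.2,0.75,0,0,0.086],[-1,-3.9,1.55,0.75,0,0,0.086],[-1,-3.75,1.9,0.75,0,0,0.086],[-1,0,0,0,0,0,0]],
])

```text
clock: 2.78
position: [0.4571, -0.3339, 0.202]
orientation: [2.6, 1.762, -0.004]
wrist_force: [0.1, 0.6, 0.1]
gripper_width: 0.0876
grasp_force: 0.0
```

```bash
python3 - <<'E'
from h import *
o=robot.get_obs();print(o["clock"],o["position"],o["joints"].round(2))
a=np.radians(-21.5)
plan([((.459,-.3305,.20),down(a),1),((.459,-.3305,.108),down(a),4)],-1)
s=cam("side"); save(s,"s1.png",(300,220,460,400),3.3)
E
```

```text
2.775 [ 0.45707755 -0.33386598  0.20200527] [-0.07  0.41  0.82  1.81 -0.34  1.07  0.5 ]
[[-1, 0.38, 0.05, 0.2, -0.001, 0.002, -0.004]]
[[-1, 0.0, 0.0, 2.3, 0.0, 0.0, 0.0], [-1, 0.0, 0.0, 2.3, 0.0, 0.0, 0.0], [-1, 0.0, 0.0, 2.3, 0.0, 0.0, 0.0], [-1, 0.0, 0.0, 2.3, 0.0, 0.0, 0.0]]
```

View pics/s1.png

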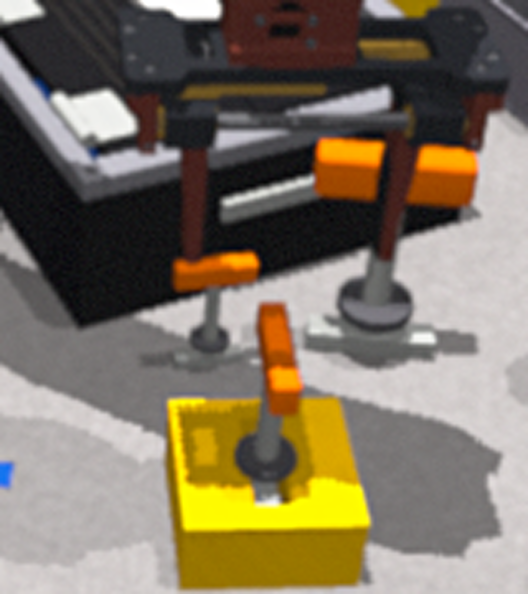

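The bar, at about side (385,328), lies between the open fingers, so I descend and grip.

>>> jog_arm([
  [[-1,0.35,0.1,0.2,0,0,-0.004],[-1,0,0,2.3,0,0,0],[-1,0,0,2.3,0,0,0],[-1,0,0,2.3,0,0,0],[-1,0,0,2.3,0,0,0],[-1,0,0,0,0,0,0],[1,0,0,0,0,0,0],[1,0,0,0,0,0,0],[1,0,0,0,0,0,0],[1,0,0,0,0,0,0]],
], squeeze=35)

```text
clock: 4.08
position: [0.4603, -0.3281, 0.109]
orientation: [2.593, 1.773, 0.001]
wrist_force: [0.2, -0.8, 0.5]
gripper_width: 0.0513
grasp_force: 0.0
```

>>> jog_arm([
  [[1,0,0,0,0,0,0],[1,0,0,0,0,0,0],[1,0,0,0,0,0,0],[1,0,0,0,0,0,0]],
])

```text
clock: 4.58
position: [0.4601, -0.328, 0.1086]
orientation: [-2.593, -1.774, 0.0]
wrist_force: [-0.3, -0.4, -0.9]
gripper_width: 0.0153
grasp_force: 35.0
```

>>> jog_arm([
  [[1,0,0,-0.5,0,0,0],[1,0,0,-1.5,0,0,0],[1,0,0,-1.5,0,0,0],[1,0,0,-1.5,0,0,0],[1,0,0,-2,0,0,0],[1,0,0,-3,0,0,0],[1,0,0,-3,0,0,0],[1,0,0,-2,0,0,0],[1,0,0,0,0,0,0]],
])

```text
clock: 5.7
position: [0.4607, -0.3287, 0.2606]
orientation: [2.591, 1.772, 0.003]
wrist_force: [0.0, 1.5, -1.8]
gripper_width: 0.0158
grasp_force: 35.0
```

```bash
python3 - <<'E'
from h import *
o=robot.get_obs();print(o["clock"],o["position"],o["orientation"],o["joints"].round(2),o["gripper_width"],o["wrist_force"])
s=cam("side"); save(s,"s2.png",(300,150,460,400),2.4)
plan([((.58,-.16,.265),down(np.radians(-11)),5),((.6158,.0027,.255),down(0),5)],1)
E
```

```text
5.7 [ 0.46071071 -0.32865271  0.26060043] [2.5907812  1.77202543 0.00324291] [-0.12  0.35  0.86  1.74 -0.29  1.18  0.45] 0.01582409050327631 [ 0.02026263  1.46713465 -1.78750019]
[[1, 4.0, 1.01, -0.11, 0.0, -0.0, -0.036], [1, 3.96, 1.16, -0.11, 0.0, -0.0, -0.036], [1, 3.92, 1.3, -0.11, 0.0, -0.0, -0.036], [1, 3.87, 1.44, -0.11, 0.0, -0.0, -0.036], [1, 3.82, 1.57, -0.11, 0.0, -0.0, -0.036]]
[[1, 3.33, 0.08, 0.2, 0.0, 0.0, -0.038], [1, 3.33, 0.21, 0.2, 0.0, 0.0, -0.038], [1, 3.31, 0.34, 0.2, 0.0, 0.0, -0.038], [1, 3.3, 0.46, 0.2, 0.0, 0.0, -0.038], [1, 3.28, 0.59, 0.2, 0.0, 0.0, -0.038]]
```

View pics/s2.png

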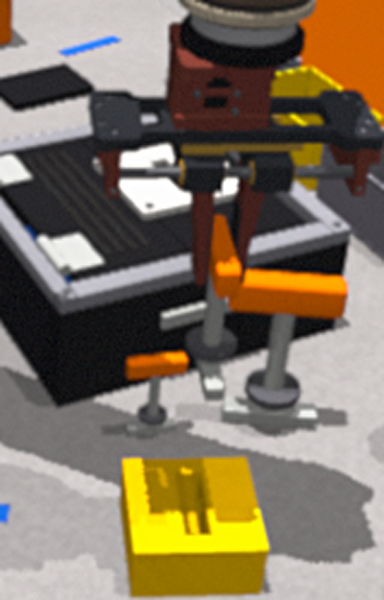

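The key is held and out of the stand, with the foot at about side (388,310). I'll go over the small key's side, clear of the big key.

```bash
python3 - <<'E'
from h import *
plan([((.47,-.13,.275),down(np.radians(-10)),6),((.6158,.0027,.255),down(0),6)],1)
E
```

```text
[[1, 3.14, -1.05, -0.26, 0.0, -0.0, -0.033], [1, 3.17, -0.94, -0.26, 0.0, -0.0, -0.033], [1, 3.2, -0.84, -0.26, 0.0, -0.0, -0.033], [1, 3.22, -0.73, -0.26, 0.0, -0.0, -0.033], [1, 3.25, -0.63, -0.26, 0.0, -0.0, -0.033], [1, 3.26, -0.52, -0.26, 0.0, -0.0, -0.033]]
[[1, 2.6, 2.01, 0.33, 0.0, 0.0, -0.029], [1, 2.54, 2.08, 0.33, 0.0, 0.0, -0.029], [1, 2.48, 2.16, 0.33, 0.0, 0.0, -0.029], [1, 2.42, 2.23, 0.33, 0.0, 0.0, -0.029], [1, 2.35, 2.3, 0.33, 0.0, 0.0, -0.029], [1, 2.28, 2.36, 0.33, 0.0, 0.0, -0.029]]
```

>>> jog_arm([
  [[1,3.15,-1.05,-0.25,0,0,-0.033],[1,3.15,-0.95,-0.25,0,0,-0.033],[1,3.2,-0.85,-0.25,0,0,-0.033],[1,3.2,-0.75,-0.25,0,0,-0.033],[1,3.25,-0.65,-0.25,0,0,-0.033],[1,3.25,-0.5,-0.25,0,0,-0.033],[1,2.6,2.0,0.35,0,0,-0.029],[1,2.55,2.1,0.35,0,0,-0.029],[1,2.5,2.15,0.35,0,0,-0.029]],
])

```text
clock: 6.88
position: [0.5422, -0.0624, 0.262]
orientation: [-2.313, -2.125, 0.002]
wrist_force: [0.7, 0.1, -1.1]
gripper_width: 0.0162
grasp_force: 35.0
```

>>> jog_arm([
  [[1,2.4,2.25,0.35,0,0,-0.029],[1,2.35,2.3,0.35,0,0,-0.029],[1,2.3,2.35,0.35,0,0,-0.029],[1,0,0,0,0,0,0],[1,0,0,0,0,0,0]],
])

```text
clock: 7.5
position: [0.6142, 0.0023, 0.2517]
orientation: [-2.221, -2.221, 0.003]
wrist_force: [0.5, -0.8, -1.5]
gripper_width: 0.0155
grasp_force: 35.0
```

```bash
python3 - <<'E'
from h import *
o=robot.get_obs();print(o["clock"],o["position"],o["orientation"],o["joints"].round(2),o["gripper_width"],o["wrist_force"])
s=cam("side");c=cam("top")
a=cv2.resize(s["img"][140:270,300:440,::-1],None,fx=4,fy=4,interpolation=cv2.INTER_CUBIC)
cv2.imwrite("pics/s3.png",a);save(c,"t3.png",(260,140,370,240),6)
h=o["position"]+[0,0,.019]
for n,P in(("foot+",[0,.03,-.095]),("foot-",[0,-.03,-.095]),("footend bottom -",[0,-.03,-.101]),("slot",None)):
    q=h+P if P else np.array([.6158,.0027,.128]); print(n,proj(s,q),proj(c,q),(proj(s,q)-[300,140])*4)
E
```

```text
7.5 [0.61418706 0.00226741 0.25169645] [-2.22088547 -2.22104399  0.00315376] [-0.55  0.42  0.66  1.62 -0.27  1.2   0.16] 0.015536574634965014 [ 0.46828819 -0.77721965 -1.5236144 ]
foot+ [[364.8059505  198.33211111]] [[300.10617047 187.13328394]] [[259.22380199 233.32844446]]
foot- [[377.31178758 209.75517922]] [[326.22409446 186.7358014 ]] [[309.24715032 279.02071687]]
footend bottom - [[377.11126822 212.07498838]] [[326.16313733 187.33734227]] [[308.44507289 288.29995353]]
slot [[370.0451626  221.59661159]] [[313.06195199 190.87299149]] [[280.1806504  326.38644636]]
```

View pics/s3.png

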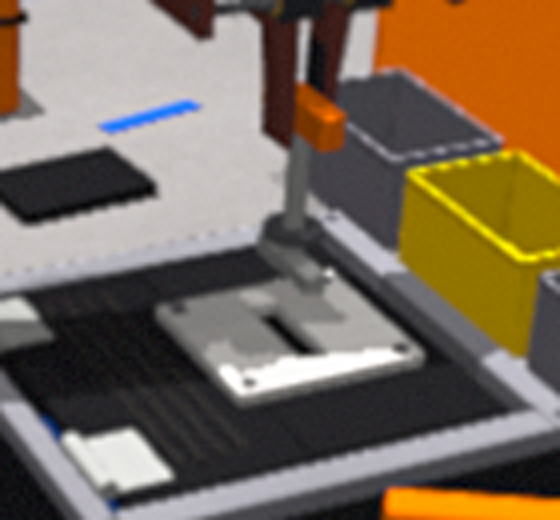

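The key hangs over the plate, with the near end of the foot at about side (379,210) and the slot at about (372,223). I'll draw the predicted outlines on the picture to compare the key with the slot.

```bash
python3 - <<'E'
from h import *
s=cam("side");o=robot.get_obs()
x0,y0,f=325,180,9
im=np.ascontiguousarray(cv2.resize(s["img"][y0:245,x0:413,::-1],None,fx=f,fy=f,interpolation=cv2.INTER_CUBIC))
def dr(P,col):
    q=((proj(s,P)-[x0,y0]+.5)*f).round().astype(np.int32);cv2.polylines(im,[q],True,col,1)
rect=lambda c,a,b:np.array(c)+np.array([[-a,-b,0],[a,-b,0],[a,b,0],[-a,b,0]])/2
dr(rect([.6158,.0027,.128],.12,.108),(0,255,0));dr(rect([.6158,.0027,.128],.018,.064),(0,255,0))
k=o["position"]+[0,-.0027,.019]
dr(rect(k-[0,0,.101],.014,.06),(0,0,255));dr(rect(k-[0,0,.089],.014,.06),(0,0,255));
cv2.imwrite("pics/s4.png",im)
E
```

```text
(no output)
```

View pics/s4.png

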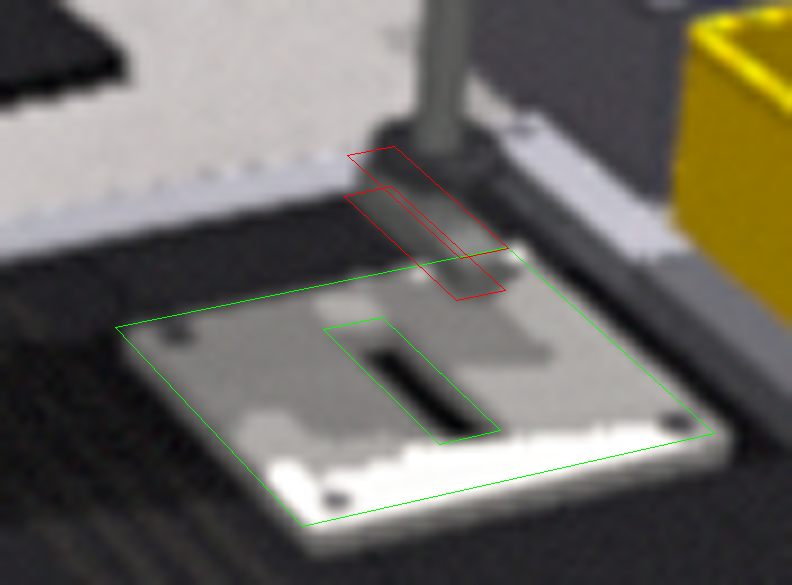

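The outlines agree to about 1 px in relative terms. I'll shift to the slot centre and go down.

>>> jog_arm([
  [[1,0.3,0.15,1.5,0,0,0],[1,0,0,1.5,0,0,0],[1,0,0,0.7,0,0,0],[1,0,0,0,0,0,0],[1,0,0,0,0,0,0]],
])

```text
clock: 8.28
position: [0.6167, 0.006, 0.2159]
orientation: [2.22, 2.222, 0.0]
wrist_force: [-0.1, 0.9, -1.9]
gripper_width: 0.0162
grasp_force: 35.0
```

>>> jog_arm([
  [[1,0,0,0.3,0,0,0],[1,0,0,0.3,0,0,0],[1,0,0,0.3,0,0,0],[1,0,0,0,0,0,0]],
])

```text
clock: 8.78
position: [0.6163, 0.0061, 0.2063]
orientation: [-2.22, -2.222, 0.001]
wrist_force: [-0.7, 1.0, -1.0]
gripper_width: 0.0162
grasp_force: 35.0
```

>>> jog_arm([
  [[1,0,0,0.3,0,0,0],[1,0,0,0.3,0,0,0],[1,0,0,0,0,0,0]],
])

```text
clock: 9.15
position: [0.6164, 0.0061, 0.2003]
orientation: [-2.22, -2.222, 0.001]
wrist_force: [-0.7, 0.6, -0.1]
gripper_width: 0.0162
grasp_force: 35.0
```

>>> jog_arm([
  [[1,0,0,0.3,0,0,0],[1,0,0,0.3,0,0,0],[1,0,0,0.3,0,0,0],[1,0,0,0,0,0,0],[1,0,0,0,0,0,0]],
])

```text
clock: 9.78
position: [0.6166, 0.006, 0.1917]
orientation: [2.22, 2.222, 0.0]
wrist_force: [0.8, 0.4, -0.6]
gripper_width: 0.0159
grasp_force: 35.0
```

The foot is going through the slot. I'll seat the collar gently.

>>> jog_arm([
  [[1,0,0,0.2,0,0,0],[1,0,0,0.2,0,0,0],[1,0,0,0,0,0,0]],
])

```text
clock: 10.15
position: [0.6164, 0.0061, 0.1874]
orientation: [-2.22, -2.222, 0.0]
wrist_force: [-0.6, 0.2, -0.8]
gripper_width: 0.0159
grasp_force: 35.0
```

>>> jog_arm([
  [[1,0,0,0.1,0,0,0],[1,0,0,0.1,0,0,0],[1,0,0,0,0,0,0]],
])

```text
clock: 10.52
position: [0.6167, 0.0061, 0.1864]
orientation: [2.22, 2.222, 0.001]
wrist_force: [-2.4, 0.5, 5.3]
gripper_width: 0.0155
grasp_force: 35.0
```

The collar is seated, with about 5 N contact at z = 0.186. Now the clockwise quarter turn, about the key's axis.

>>> jog_arm([
  [[1,0,0.04,0,0,0,0.15],[1,0,0.04,0,0,0,0.15],[1,0,0.04,0,0,0,0.15],[1,0,0.04,0,0,0,0.15],[1,0,0.04,0,0,0,0.15],[1,0,0,0,0,0,0]],
])

```text
clock: 11.28
position: [0.6188, 0.0045, 0.1864]
orientation: [2.88, 1.252, 0.001]
wrist_force: [-1.1, -2.4, 5.3]
gripper_width: 0.0159
grasp_force: 35.0
```

>>> jog_arm([
  [[1,0,0.04,0,0,0,0.15],[1,0,0.04,0,0,0,0.15],[1,0,0.04,0,0,0,0.15],[1,0,0.04,0,0,0,0.15],[1,0,0.04,0,0,0,0.15],[1,0,0,0,0,0,0],[1,0,0,0,0,0,0]],
])

```text
clock: 12.15
position: [0.62, 0.0029, 0.1864]
orientation: [3.138, 0.115, 0.003]
wrist_force: [-0.3, -2.5, 4.5]
gripper_width: 0.0155
grasp_force: 35.0
```

```bash
python3 - <<'E'
from h import *
o=robot.get_obs();print(o)
print(R.from_rotvec(o["orientation"]).as_matrix().round(3))
E
```

```text
{'clock': 12.15, 'joints': array([-0.74827737,  0.61162124,  1.00802434,  1.6979325 , -0.56027883,
        1.14882367, -1.08102916]), 'qd': array([ 4.54816793e-03, -1.72188101e-03, -4.33922597e-03, -2.19877532e-04,
        6.66740082e-04, -1.70653441e-04,  6.94917865e-05]), 'effort': array([ -1.63109846, -50.63200593,  13.76292765, -23.46382678,
        -0.9090873 ,   0.29336737,  -0.09027667]), 'position': array([0.62003167, 0.00286168, 0.18641393]), 'orientation': array([3.13817182e+00, 1.15039769e-01, 2.58033169e-03]), 'wrist_force': array([-0.30251683, -2.54119518,  4.48333464]), 'ft_torque': array([-0.6875481 ,  0.17883886, -0.00584746]), 'grasp_force': 35.00073194503784, 'gripper_width': 0.015520854732340746}
[[ 0.997  0.073  0.002]
 [ 0.073 -0.997 -0.001]
 [ 0.002  0.001 -1.   ]]
```

>>> jog_arm([
  [[1,0,0.01,0,0,0,0.05],[1,0,0,0,0,0,0.03],[1,0,0,0,0,0,0.03],[1,0,0,0,0,0,0]],
])

```text
clock: 12.65
position: [0.6199, 0.0025, 0.1864]
orientation: [3.139, -0.058, 0.002]
wrist_force: [-0.2, -3.5, 5.5]
gripper_width: 0.0159
grasp_force: 35.0
```

```bash
python3 - <<'E'
from h import *
o=robot.get_obs();print(o["position"],o["ft_torque"],o["wrist_force"])
print(R.from_rotvec(o["orientation"]).as_matrix().round(3))
c=cam("top");save(c,"t5.png",(260,120,370,240),5)
# plan: rotate about hinge
p=o["position"];q=R.from_rotvec(o["orientation"])
hin=np.array([p[0],0,.12]);
E
```

```text
[0.61993752 0.00247156 0.18638701] [-1.01323009  0.34331659  0.17835548] [-0.21752229 -3.531884    5.48408633]
[[ 0.999 -0.037  0.002]
 [-0.037 -0.999 -0.002]
 [ 0.002  0.002 -1.   ]]
```

The key is at the stop: 92° turned, stop torque 0.18 N m. I'll take up the slack, then swing the hatch about its hinge with a firmer grip.

>>> jog_arm([
  [[1,0,0,-0.2,0,0,0],[1,0,0,-0.2,0,0,0],[1,-0.1,0,-0.25,0,0.015,0],[1,-0.15,0,-0.35,0.001,0.02,0],[1,-0.15,0,-0.35,0.001,0.02,0],[1,-0.15,0,-0.35,0.001,0.02,0]],
], squeeze=55)

```text
clock: 13.45
position: [0.6136, 0.0026, 0.202]
orientation: [3.138, -0.06, 0.119]
wrist_force: [3.1, -5.2, -5.8]
gripper_width: 0.0159
grasp_force: 55.0
```

```bash
python3 - <<'E'
from h import *
o=robot.get_obs();print(o["position"],o["ft_torque"],o["wrist_force"],o["joints"].round(2))
E
```

```text
[0.61357905 0.00257087 0.20200438] [-1.71306383 -0.6231133   0.03670031] [ 3.0801178  -5.19550242 -5.83880944] [-0.83  0.56  1.08  1.77 -0.57  1.08 -1.18]
```

>>> jog_arm([
  [[1,-0.2,0.03,-0.5,0.001,0.03,0],[1,-0.2,0.03,-0.5,0.001,0.03,0],[1,-0.2,0.03,-0.5,0.001,0.03,0],[1,-0.2,0,-0.5,0.001,0.03,0],[1,-0.2,0,-0.5,0.001,0.03,0],[1,-0.2,0,-0.5,0.001,0.03,0]],
])

```text
clock: 14.2
position: [0.5966, 0.0025, 0.2299]
orientation: [-3.113, 0.059, -0.4]
wrist_force: [1.0, -5.6, -4.8]
gripper_width: 0.0159
grasp_force: 55.0
```

```bash
python3 - <<'E'
from h import *
o=robot.get_obs();print(o["position"],o["ft_torque"],o["wrist_force"],o["joints"].round(2))
s=cam("side");save(s,"s6.png",(240,100,460,300),3)
E
```

```text
[0.59657202 0.00252959 0.22994697] [-1.53649337  0.14174937 -0.26401177] [ 0.95124707 -5.62109974 -4.75868236] [-1.02  0.39  1.2   1.94 -0.52  0.86 -1.2 ]
```

View pics/s6.png

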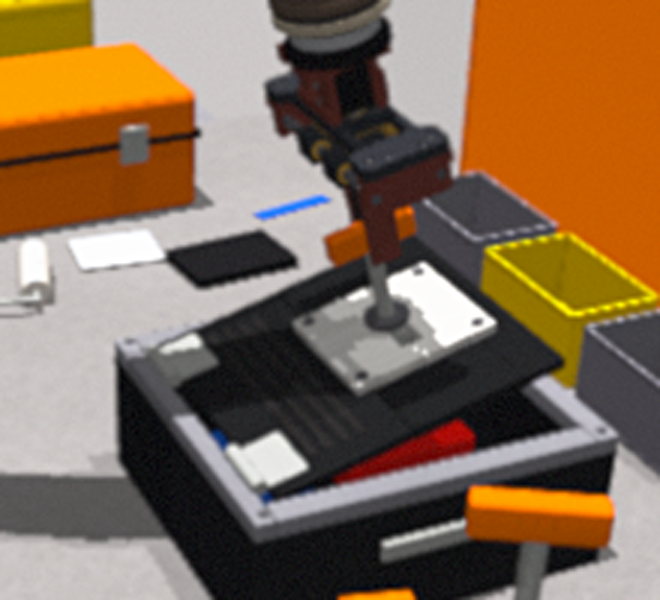

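The hatch is rising with the key locked in it, at about 0.27 rad; the plate is at about side (372,208). I continue while watching joint 3.

>>> jog_arm([
  [[1,-0.2,0,-0.5,0.001,0.03,0],[1,-0.2,0,-0.5,0.001,0.03,0],[1,-0.2,0,-0.5,0.001,0.03,0],[1,-0.2,0,-0.5,0.001,0.03,0],[1,-0.2,0,-0.5,0.001,0.03,0]],
])

```text
clock: 14.88
position: [0.579, 0.0027, 0.2504]
orientation: [-3.072, 0.059, -0.63]
wrist_force: [-0.4, -5.5, -2.9]
gripper_width: 0.0159
grasp_force: 55.0
```

```bash
python3 - <<'E'
from h import *
o=robot.get_obs();print(o["position"],o["ft_torque"],o["wrist_force"],o["joints"].round(2))
E
```

```text
[0.57895112 0.00268866 0.25035851] [-1.84412725  0.82763728 -0.59613384] [-0.37332332 -5.54032604 -2.92240638] [-1.31  0.21  1.4   2.08 -0.37  0.65 -1.32]
```

Joint 3 nears its limit. I stop tilting the tool and let the bar pivot in a lighter grip over the last part.

>>> jog_arm([
  [[1,-0.2,0,-0.35,0,0,0],[1,-0.2,0,-0.35,0,0,0],[1,-0.25,0,-0.4,0,0,0]],
], squeeze=25)

```text
clock: 15.25
position: [0.57, 0.0034, 0.259]
orientation: [-3.071, 0.059, -0.633]
wrist_force: [1.9, -3.9, -0.6]
gripper_width: 0.0159
grasp_force: 25.0
```

```bash
python3 - <<'E'
from h import *
o=robot.get_obs();print(o["position"],o["ft_torque"],o["wrist_force"],o["joints"].round(3),o["orientation"])
E
```

```text
[0.57002271 0.00341079 0.25901502] [-1.24614777 -0.12004136 -0.47621738] [ 1.94341408 -3.89288173 -0.56067434] [-1.408  0.111  1.423  2.085 -0.175  0.639 -1.499] [-3.07118378  0.05943555 -0.63251371]
```

>>> jog_arm([
  [[1,-0.25,0,-0.4,0,0,0],[1,-0.25,0,-0.4,0,0,0],[1,-0.25,0,-0.4,0,0,0]],
])

```text
clock: 15.62
position: [0.5582, 0.0039, 0.2672]
orientation: [-3.07, 0.059, -0.632]
wrist_force: [2.5, -6.2, -1.9]
gripper_width: 0.0164
grasp_force: 25.0
```

```bash
python3 - <<'E'
from h import *
o=robot.get_obs();print(o["position"],o["ft_torque"],o["wrist_force"],o["joints"].round(3),o["orientation"],o["qd"].round(2))
s=cam("side");save(s,"s7.png",(240,60,460,290),2.6)
E
```

```text
[0.55818679 0.00388595 0.26715428] [-1.46849939 -0.0406954  -0.58471979] [ 2.48069265 -6.1845236  -1.92421762] [-1.444 -0.085  1.308  2.095  0.209  0.674 -1.866] [-3.06996975  0.05872386 -0.63163184] [ 0.42 -0.29 -0.69  0.03  0.54  0.14 -0.55]
```

View pics/s7.png

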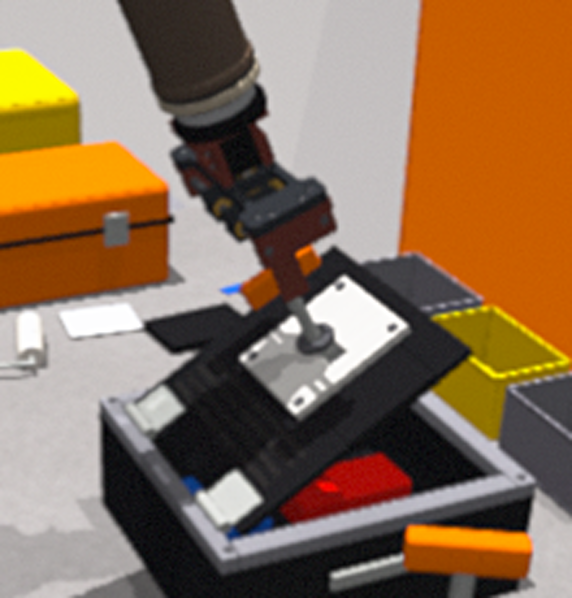

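The hatch is at about 0.53 rad, with the key locked and the collar at about side (361,189). A few more rows to be well past balance.

>>> jog_arm([
  [[1,-0.25,0,-0.35,0,0,0],[1,-0.25,0,-0.35,0,0,0],[1,-0.25,0,-0.35,0,0,0]],
])

```text
clock: 16.05
position: [0.5472, 0.0039, 0.2737]
orientation: [-3.071, 0.06, -0.631]
wrist_force: [2.0, -4.7, 0.1]
gripper_width: 0.0161
grasp_force: 25.0
```

```bash
python3 - <<'E'
from h import *
o=robot.get_obs();print(o["position"],o["wrist_force"],o["joints"].round(3),o["orientation"],o["qd"].round(2))
E
```

```text
[0.54719738 0.00391094 0.27374335] [ 2.00867077 -4.7129114   0.12361854] [-1.355 -0.141  1.167  2.104  0.304  0.711 -1.968] [-3.07104578  0.0598461  -0.63123542] [ 0.19 -0.14 -0.31  0.02  0.21  0.1  -0.23]
```

>>> jog_arm([
  [[1,-0.3,0,-0.3,0,0,0],[1,-0.3,0,-0.3,0,0,0],[1,-0.3,0,-0.3,0,0,0],[1,0,0,0,0,0,0]],
])

```text
clock: 16.55
position: [0.5355, 0.0044, 0.2785]
orientation: [-3.071, 0.06, -0.631]
wrist_force: [0.6, -5.4, 2.9]
gripper_width: 0.0163
grasp_force: 25.0
```

```bash
python3 - <<'E'
from h import *
o=robot.get_obs();print(o["position"],o["wrist_force"],o["joints"].round(3),o["orientation"],o["qd"].round(2))
E
```

```text
[0.53548879 0.00436241 0.27850307] [ 0.57269488 -5.37059597  2.92906443] [-1.299 -0.184  1.072  2.117  0.363  0.741 -2.034] [-3.07063334  0.05994023 -0.63131915] [-0.01  0.01  0.01  0.   -0.01 -0.01  0.01]
```

The springs now push it open, with +2.9 N on the tool. I release and withdraw upward.

>>> jog_arm([
  [[-1,0,0,0,0,0,0],[-1,0,0,0,0,0,0],[-1,0,0,0,0,0,0],[-1,0.5,0,-1,0,0,0],[-1,1,0,-2,0,0,0],[-1,1.5,0,-3,0,0,0],[-1,1.5,0,-3,0,0,0],[-1,1.5,0,-3,0,0,0],[-1,1.5,0,-3,0,0,0]],
])

```text
clock: 17.68
position: [0.5448, 0.0024, 0.4474]
orientation: [-3.07, 0.059, -0.632]
wrist_force: [0.6, -0.7, 0.2]
gripper_width: 0.0873
grasp_force: 0.0
```

>>> jog_arm([
  [[-1,1.5,0,-3,0,0,0],[-1,1.5,0,-3,0,0,0],[-1,0,0,0,0,0,0],[-1,0,0,0,0,0,0],[-1,0,0,0,0,0,0],[-1,0,0,0,0,0,0],[-1,0,0,0,0,0,0],[-1,0,0,0,0,0,0],[-1,0,0,0,0,0,0],[-1,0,0,0,0,0,0]],
])

```text
clock: 18.92
position: [0.5488, 0.0014, 0.5124]
orientation: [-3.071, 0.059, -0.631]
wrist_force: [-0.9, -0.3, 0.1]
gripper_width: 0.088
grasp_force: 0.0
```

```bash
python3 - <<'E'
from h import *
o=robot.get_obs();print(o["position"],o["wrist_force"],o["joints"].round(3))
s=cam("side");save(s,"s8.png",(200,20,460,300),2.1)
E
```

```text
[0.54880137 0.00143143 0.51236484] [-0.90561963 -0.33491012  0.14523288] [-1.176 -0.248  0.83   1.64   0.323  1.288 -1.966]
```

View pics/s8.png

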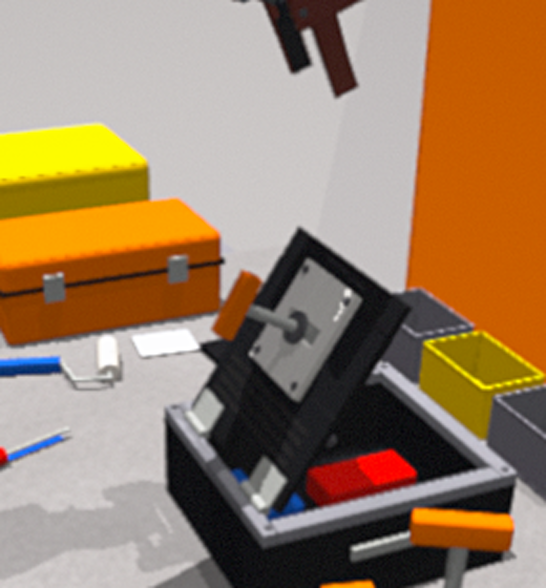

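The hatch is nearly fully open with the key still in it (collar at about side (342,176)), and the gripper is clear. I'll wait a few seconds for it to settle.

>>> jog_arm([
  [[-1,0,0,0,0,0,0],[-1,0,0,0,0,0,0],[-1,0,0,0,0,0,0],[-1,0,0,0,0,0,0],[-1,0,0,0,0,0,0],[-1,0,0,0,0,0,0],[-1,0,0,0,0,0,0],[-1,0,0,0,0,0,0],[-1,0,0,0,0,0,0],[-1,0,0,0,0,0,0]],
])

```text
clock: 20.23
position: [0.5488, 0.0014, 0.5123]
orientation: [-3.071, 0.059, -0.631]
wrist_force: [0.2, -0.2, 0.1]
gripper_width: 0.0877
grasp_force: 0.0
```

>>> jog_arm([
  [[-1,0,0,0,0,0,0],[-1,0,0,0,0,0,0],[-1,0,0,0,0,0,0],[-1,0,0,0,0,0,0],[-1,0,0,0,0,0,0],[-1,0,0,0,0,0,0],[-1,0,0,0,0,0,0],[-1,0,0,0,0,0,0],[-1,0,0,0,0,0,0],[-1,0,0,0,0,0,0]],
])

```text
clock: 21.48
position: [0.5488, 0.0014, 0.5124]
orientation: [-3.071, 0.059, -0.631]
wrist_force: [-0.1, 0.5, -0.4]
gripper_width: 0.0878
grasp_force: 0.0
```

```bash
python3 - <<'E'
from h import *
a=cam("side")
save(a,"s9.png",(200,20,460,300),2.1)
old=cv2.imread("pics/s8.png").astype(int);new=cv2.imread("pics/s9.png").astype(int)
print("vs 2.5s ago",(np.abs(old-new).max(2)>40).sum())
import time
for i in range(10): b=cam("side")
print("over .5s",(np.abs(a["img"].astype(int)-b["img"]).max(2)>25).sum(),robot.get_obs()["clock"])
E
```

```text
vs 2.5s ago 0
over .5s 0 22.025
```

View pics/s9.png

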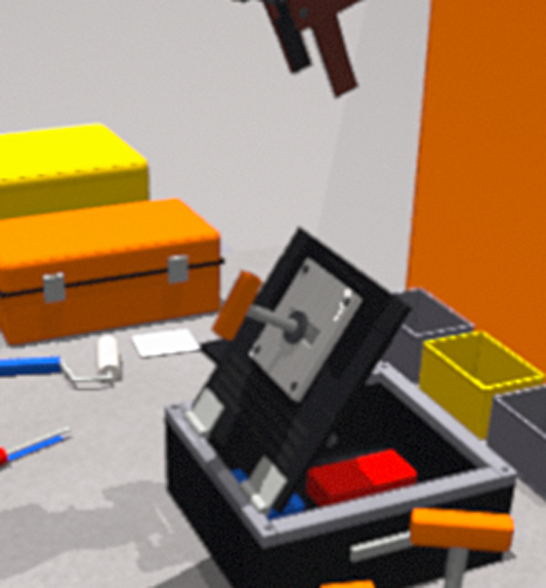

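The picture hasn't changed in 2.5 s: the hatch is at its open stop, the key is locked across the slot, and the gripper is clear.

```bash
python3 -c "
from cell import robot
print(robot.sign_off())"
```

```text
the job is handed in; nothing more can be done
None
```

The job is handed in at about 22 s of the 64 s: the hatch is held open by its springs, the key is locked in it, and the gripper is clear. The sign-off gave no verdict.

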